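# Latch the sprung tool case

### The job

Latch the grey tool case shut: swing the steel lever on its front well up, bring the brass claw in over the keeper on the lid so that it hooks behind the keeper's lip, then swing the lever down over centre until it lies fully home against the case and the lid is drawn tight onto its seal. Do not knock over or shove the glue pot and the thread spool that stand in front of the case.

Things in the scene. Friction and masses are not known exactly. Their poses are not given: they have to be found in the camera images.
- case: Fixed grey tool case 250 wide, 200 deep, 210 mm high. Origin: centre of its underside; x to its back, y left, z up. Front face x = -100 mm, towards the robot, latch in its middle (y = 0). A hood 110 mm wide on the lid's front (z 193-204 mm) juts 42 mm out over the latch: reach under it with the tool leaning back 28 to 40 degrees, fingers pointing forward and down.
- keeper (a point): Middle of the top edge of the keeper's lip on the lid, 12 mm before the face. The seal springs the lid ajar: this point is 138 mm high at first, 130 mm with the lid drawn down (about 25 N, held only by the latch). The lip is a steel rim 22 mm wide (y), 5 mm thick, round on top; behind it a gap 9.5 mm wide to the lid's face, 9 mm deep. Axes as the case.
- lever_pivot (a point): Centre of the lever's hinge pin, fixed to the case: 22 mm before its face, 85 mm high. The pin lies along the case's y; axes as the case.
- lever (a joint): Lever angle (rad). 0 = closed, hanging straight down before the face; 1.57 = sticking straight out; 2.35 = upper stop, up and out. Friction (0.05 N m) keeps it where it is left. With the claw hooked it resists (5 to 10 N at the grip) and passes over centre at about 0.2 rad, from where it is pulled home; a 10 to 15 N push takes it there.
- lever_grip (a point): Middle of the lever's black grip, 48 mm from the pivot: at lever angle q it lies 48 sin q mm before the pivot and 48 cos q mm below it. The lever is a plate 28 mm wide (case's y), 8 mm thick at the grip, ending 60 mm from the pivot. Pinch it by its side edges; a hard pinch drags on its turning, so it may lag 0.2 to 0.5 rad: watch its angle.
- claw (a joint): Brass claw's angle on the lever (rad). It leans out from upright by -(lever + claw); negative = in to the case. It turns freely and falls to the side it leans to: at first out, at its stop -2.53. Push it 0.1 past upright with the lever above 2.1 rad: it falls on in, nose clear over the lip, to rest on the lid behind it. As the lever comes down, the hook catches the lip near 1.4 rad.
- claw_hook (a point): Point under the roof of the claw's hook that bears on the keeper's lip, 60.8 mm from the claw's pivot; that pivot sits in the lever, 15 mm from the lever's pivot towards the grip. z points along the claw away from its pivot, -x to its outer side. The hook's nose reaches 7 mm down behind this point.
- claw_tab (a point): Middle of the claw's finger tab, a brass tongue 16 mm wide, 3 mm thick, running on past the hook: 77 mm from the claw's pivot along the claw, 9 mm to its outer side; it ends 86 mm from the pivot. Axes as claw_hook. Push it here (or pinch its edges) to swing the claw in.
- glue_pot_mid (a point): Centre (35 mm up) of the small glue pot with blue cap, 47 mm across, 70 mm tall, loose, in front of the case left of the latch. Leave it alone.
- spool_mid (a point): Centre (22 mm up) of the brown thread spool, 35 mm across, 44 mm tall, loose, in front of the case right of the latch. Leave it alone.
There are look-alikes about, which are no part of the job. Leave any turquoise look-alike of the part that bears spool_mid alone.

How it is judged:
On the way:
1. the claw is hooked over the keeper while the lever is still out (distance between claw_hook and keeper below 0.006 m and value of joint lever above 0.5 rad), for 0.1 s.
At the end, for the whole second after the job is handed in: The lever lies home (within 0.08 rad of closed), the lid is drawn down (keeper's edge below 132.5 mm), the claw's hook bears on the keeper (within 6 mm), and the glue pot and the spool still stand upright (value of joint lever below 0.08 rad and height (world z) of keeper below 0.1325 m and distance between claw_hook and keeper below 0.006 m and angle between each of glue_pot_mid, spool_mid's own z axis and vertical below 0.2 rad); the robot touches nothing.
It fails at once if the glue pot is shoved more than 30 mm (distance of glue_pot_mid from where it was at the start of the episode above 0.03 m).
It fails at once if the spool is shoved more than 30 mm (distance of spool_mid from where it was at the start of the episode above 0.03 m).
It also fails if it takes over 61 s, if anything falls off the work surface, if the arm or the gripper's body presses on something with over 40 N, if the wrist force passes 120 N, or if a joint passes its speed limit or range.

### The arm

A 6-joint arm with a two-finger parallel gripper is mounted at the origin on a cart in front of the work surface, level with it; the furniture and walls round the work are solid. World frame = base frame: x ahead of the robot, y to its left, z up, the work surface at z = 0. Lengths are in m, angles in rad, forces in N, time in s.
With the tool pointing down it reaches from about 0.4 to 0.925 m from the base axis. Payload 12.5 kg.
Tool frame: the origin (TCP) lies midway between the tips of the shut fingers; the grasp point (between the pads) lies 19 mm behind it (manip.tcp_to_grasp is the distance from the TCP to the grasp point, in m); z points along the fingers, y is the direction in which the jaws open and shut (so a half turn about z gives the same grasp; the last joint's range is limited). The gripper opens to 95 mm and grips with 3 to 60 N. Pads are 20 mm wide; open, the fingers measure 119 mm over their backs; the gripper's body (75 mm by 180 mm) begins 59 mm behind the grasp point.
Start: joints at [-1.366, 0.491, 1.559, -0, 1.092, -0.106], TCP at [0.191, -0.595, 0.19] pointing down, gripper open.
Joint ranges: [-3.1, 3.1], [-0.84, 2.19], [0.05, 2.79], [-1.13, 4.28], [0.06, 2.93], [-2.69, 2.69]. Speed limits (rad/s): [2.22, 2.22, 2.79, 3.14, 3.14, 3.14].

### API

Orientations are given as a rotation vector (axis times angle).
In Python, from plant import monitor, eyes, manip gives the robot as it stands.
- The arm moves only by the tool step_arm, never from a script. Its argument "plan" is a list of rows, each a list of 3 entries, a list of its own where there are three numbers: the shift along the world's x, y, z normalised to -1 to 1, where 1 is 25 cm, then the turn, a rotation vector about the world's x, y, z normalised to -1 to 1, where 1 is 360 degrees, then the closure, from 0 (fully open) to 1 (shut). In form: [[[x, y, z], [rx, ry, rz], hand], ...]. A call has 1 to 12 rows; each row is the pose to reach, as a shift and turn from the pose commanded when the call began, turning the shorter way round; what a row does not reach only later rows make up. A row lasts 1/8 s, in which the tool goes at most 62.5 mm and 10.7 degrees, less where a joint would pass 70% of its speed; a pose out of reach is approached as far as the arm can. A call with a number of a shift or a turn outside -1 to 1 is refused whole. A call with a gripper value outside its range is refused whole. The fingers move at their own pace and stop on an object; "force" is the grip in N (left out, the last holds). Time passes only in rows, so rows that repeat a pose let the fingers close. It gives the time, the measured TCP pose, the force and the opening at its end, in the units of the state.
- monitor.state(): the state, without advancing time (a new reading comes with each control period).
- eyes.camera(name): name is "scene" or "side" or "wrist"; returns a dict with "image" (420x560x3 uint8, red, green, blue), "fx", "fy", "cx", "cy" (pixels), "D" ([k1, k2, p1, p2, k3] as OpenCV has them; the pictures are not rectified), "R" (3x3) and "t" (3): a world point X has camera coordinates R X + t. Camera axes: x right, y down, z forward; pixel columns grow to the right and rows downward; lengths in m; the calibration is good to about 2 mm. A picture is of the moment at which its call begins. There is no depth.
- manip.finish_job(): hands the job in, once; it reports no verdict.
Trained networks look in a picture, given as the dict that the camera call returned (one of the last four; its "shot" number tells which), for a name from the list of things; names that differ only in an ending like _2 or _b are one class to them, and where a whole thing is asked for, a point or a joint stands for the part that bears it (a point fixed in the world has none). Each returns a list of dicts, best first, with "confidence" (0 to 1); they miss things now and then, are a little off and sometimes report something else, mostly with a low value. They report only what shows in the picture. A call takes as long as a camera call. They do not tell look-alikes from the thing itself.
- eyes.outline_of(picture, label): "region" (420x560 bool, what is visible of it) and "extent" ([left, top, width, height] in pixels, round what is visible of it).
- eyes.spot_point(picture, label): "pixel" ([column, row] in pixels: a listed point, or the origin of a listed thing).
The state is a dict: "t": time; "joint_positions": joint angles; "joint_vel": joint speeds; "joint_efforts": joint torques, N m; "eef_pos": TCP position; "eef_rot": TCP orientation; "ft_force": force on the tool from outside, world axes, zero at the start; "ft_torque": the same for the moment, N m; "gripper_width": finger opening in m.
Only numpy, scipy, OpenCV 4.12 (cv2) and the standard library are available. Lean on these libraries where they do the work, as an engineer would, in place of code of your own. Each camera call takes 0.05 s, during which the arm holds its last target. There are 200 camera calls.

## Working session

There is one attempt and no reset: what is moved stays moved. The work goes in short steps, Python scripts to look and compute and a tool call to move; the robot and the scene stay as the last step left them, time stands still between calls to the robot, and variables do not carry over. Pictures are saved under pics/ and viewed, about 8 in all and at most 12, crops included, and the job is handed in when it is done.

Besides the shell and the picture viewer there is one more tool, called in YAML: its name, and indented under it one key for each argument. step_arm: Moves the arm, as the interface text tells. Scaled input: -1 to 1 covers 25 cm each way for a shift and 360 degrees each way for a turn. Its arguments: {"type":"object","properties":{"plan":{"type":"array","items":{"type":"array"}},"force":{"type":"number"}},"required":["plan"]}

```bash
mkdir -p pics; cat > h.py <<'E'
import numpy as np,cv2
from plant import monitor,eyes,manip
N=['keeper','lever_pivot','lever_grip','claw_hook','claw_tab','glue_pot_mid','spool_mid','case']
def ray(p,px):
    K=np.array([[p['fx'],0,p['cx']],[0,p['fy'],p['cy']],[0,0,1]])
    u=cv2.undistortPoints(np.array([[px]],float),K,np.array(p['D'],float))[0,0]
    R=np.array(p['R']);t=np.array(p['t'])
    d=R.T@np.array([u[0],u[1],1]);return -R.T@t,d/np.linalg.norm(d)
def tri(rs):
    A=0;b=0
    for o,d in rs:
        M=np.eye(3)-np.outer(d,d);A=A+M;b=b+M@o
    x=np.linalg.solve(A,b);return x,[round(float(np.linalg.norm((np.eye(3)-np.outer(d,d))@(x-o)))*1e3,1) for o,d in rs]
def proj(p,X):
    K=np.array([[p['fx'],0,p['cx']],[0,p['fy'],p['cy']],[0,0,1]])
    return cv2.projectPoints(np.array(X,float).reshape(-1,3),cv2.Rodrigues(np.array(p['R'],float))[0],np.array(p['t'],float),K,np.array(p['D'],float))[0][:,0]
def save(p,n,crop=None,s=1):
    im=p['image'][:,:,::-1]
    if crop: l,t,w,h=crop; im=im[t:t+h,l:l+w]
    cv2.imwrite('pics/'+n,cv2.resize(np.ascontiguousarray(im),None,fx=s,fy=s,interpolation=cv2.INTER_CUBIC))
E
python3 - <<'E'
from h import *
P={c:eyes.camera(c) for c in('scene','side')}
print(monitor.state()['eef_rot'],manip.tcp_to_grasp)
for n in N:
    r=[]
    for c in P:
        L=eyes.spot_point(P[c],n)
        print(n,c,[(np.round(q['pixel']).tolist(),round(q['confidence'],2)) for q in L[:3]])
        if L: r.append(ray(P[c],L[0]['pixel']))
    if len(r)==2: x,e=tri(r);print('   ',x.round(4),e)
cv2.imwrite('pics/a.png',cv2.resize(np.hstack([P['scene']['image'],P['side']['image']])[:,:,::-1],(800,300)))
save(P['scene'],'a1.png');save(P['side'],'a2.png')
for c in P: print(c,(-np.array(P[c]['R']).T@P[c]['t']).round(3))
E
```

```text
[-3.10280263e+00 -4.86124060e-01  5.99112209e-05] 0.0188
keeper scene [([280.0, 200.0], 0.8)]
keeper side [([290.0, 208.0], 0.56)]
    [ 0.6417 -0.1604  0.132 ] [1.7, 1.7]
lever_pivot scene [([282.0, 220.0], 0.71)]
lever_pivot side [([284.0, 230.0], 0.81)]
    [ 0.6338 -0.1625  0.088 ] [2.7, 2.7]
lever_grip scene [([299.0, 244.0], 0.92)]
lever_grip side [([272.0, 248.0], 0.56)]
    [ 0.6061 -0.1654  0.0496] [2.8, 2.8]
claw_hook scene [([317.0, 247.0], 0.57)]
claw_hook side [([252.0, 250.0], 0.78)]
    [ 0.5693 -0.1669  0.0545] [0.2, 0.2]
claw_tab scene [([323.0, 258.0], 0.87)]
claw_tab side [([244.0, 254.0], 0.68)]
    [ 0.5547 -0.16    0.041 ] [0.3, 0.3]
glue_pot_mid scene [([268.0, 304.0], 0.78)]
glue_pot_mid side [([248.0, 216.0], 0.72)]
    [ 0.58   -0.0235  0.0337] [0.9, 0.9]
spool_mid scene [([342.0, 222.0], 0.8), ([379.0, 261.0], 0.57)]
spool_mid side [([269.0, 315.0], 0.9), ([204.0, 287.0], 0.81)]
    [ 0.5814 -0.304   0.0212] [1.7, 1.7]
case scene []
case side []
scene [0.283 0.458 0.585]
side [ 0.513 -0.868  0.605]
```

View pics/a1.png

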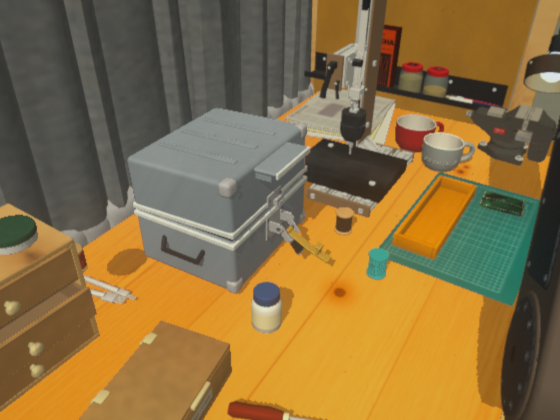

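View pics/a2.png

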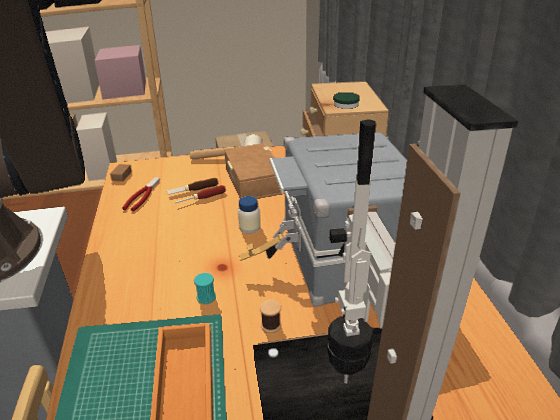

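The brown spool is at scene (344,221) / side (270,315), and it fits spool_mid. The turquoise one at scene (377,263) / side (205,288) is the look-alike. The pot is at scene (267,306), and the latch is at scene (285,222) / side (284,235). Next I fit the case pose to all the points.

```bash
cat >> h.py <<'E'
def geo(q,c,zk=.138):
    P=np.array([-.122,0,.085]);l=np.array([-np.sin(q),0,-np.cos(q)]);L=-(q+c)
    u=np.array([-np.sin(L),0,np.cos(L)]);o=np.array([-np.cos(L),0,-np.sin(L)]);C=P+.015*l
    return dict(keeper=np.array([-.112,0,zk]),lever_pivot=P,lever_grip=P+.048*l,claw_hook=C+.0608*u,claw_tab=C+.077*u+.009*o)
def W(pose,X):
    x,y,a=pose;R=np.array([[np.cos(a),-np.sin(a),0],[np.sin(a),np.cos(a),0],[0,0,1]]);return np.atleast_2d(X)@R.T+[x,y,0]
E
cat > fit.py <<'E'
from h import *
from scipy.optimize import least_squares
P={c:eyes.camera(c) for c in('scene','side')}
obs=[]
for c in P:
    for n in N[:5]:
        L=eyes.spot_point(P[c],n)
        if L and L[0]['confidence']>.4: obs.append((c,n,np.array(L[0]['pixel'])))
corn=[('scene',[-.1,.125,.0],(235,287)),('side',[-.1,-.125,0],(320,301))]
def f(v,full=False):
    g=geo(v[3],-2.53);r=[]
    for c,n,px in obs: r.append(proj(P[c],W(v[:3],g[n]))[0]-px)
    for c,X,px in corn: r.append((proj(P[c],W(v[:3],X))[0]-px)*.4)
    return np.array(r) if full else np.concatenate(r)
s=least_squares(f,[.75,-.16,0,.6],loss='soft_l1')
print(s.x.round(4)); R=f(s.x,True)
for o,r in zip(obs+corn,R): print(o[0],o[1],r.round(1))
print({k:W(s.x[:3],X)[0].round(4).tolist() for k,X in geo(s.x[3],-2.53).items()})
for c,n in(('scene','s'),('side','d')):
    im=P[c]['image'][:,:,::-1].copy()
    for X in([-.1,.125,0],[-.1,-.125,0],[.1,.125,0],[-.1,.125,.2],[-.1,-.125,.2],[.1,.125,.2],[-.142,.055,.204],[-.142,-.055,.204]):
        a=proj(P[c],W(s.x[:3],X))[0];cv2.circle(im,tuple(int(round(z)) for z in a),2,(0,0,255),-1)
    P[c]['im']=im[110:330,120:400] if c=='scene' else im[110:330,200:480]
cv2.imwrite('pics/b.png',cv2.resize(np.hstack([P['scene']['im'],P['side']['im']]),(800,314)))
E
python3 fit.py
```

```text
[ 0.7559 -0.1685 -0.0385  0.6412]
scene keeper [-0.3 -2.6]
scene lever_pivot [0.4 1.3]
scene lever_grip [-1.2  1.7]
scene claw_hook [ 0.6 -0.8]
scene claw_tab [-1.3 -1.3]
side keeper [ 1.6 -0.3]
side lever_pivot [-1.  -1.2]
side lever_grip [-1.7  2.3]
side claw_hook [1.6 0.5]
side claw_tab [-2.7  0.4]
scene [-0.1, 0.125, 0.0] [-1.2  3.4]
side [-0.1, -0.125, 0] [-4.5  4.2]
{'keeper': [0.644, -0.1642, 0.138], 'lever_pivot': [0.634, -0.1638, 0.085], 'lever_grip': [0.6053, -0.1627, 0.0465], 'claw_hook': [0.5673, -0.1612, 0.054], 'claw_tab': [0.5548, -0.1608, 0.0404]}
```

View pics/b.png

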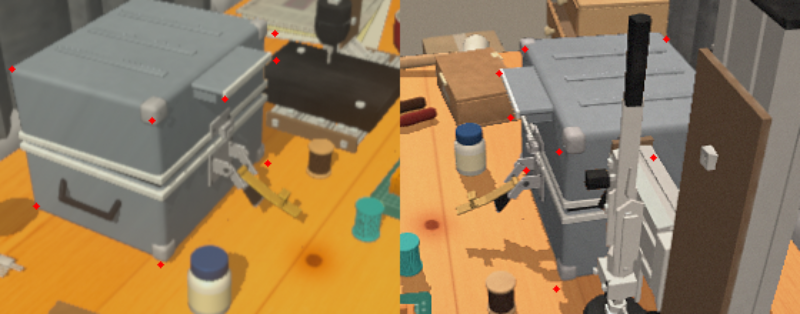

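```bash
cat >> h.py <<'E'
from scipy.spatial.transform import Rotation as Ro
def tool(lean,yaw):
    a=np.radians(lean);z=np.array([np.sin(a)*np.cos(yaw),np.sin(a)*np.sin(yaw),-np.cos(a)])
    y=np.array([np.sin(yaw),-np.cos(yaw),0]);return np.column_stack([np.cross(y,z),y,z])
def rows(ts,yaw,base=None):
    "ts: (tcp xyz, lean). prints shift/turn from base (default measured)"
    s=monitor.state();p0,R0=(np.array(s['eef_pos']),Ro.from_rotvec(s['eef_rot'])) if base is None else base
    for p,l in ts:
        d=(np.array(p)-p0)/.25;r=(Ro.from_matrix(tool(l,yaw))*R0.inv()).as_rotvec()/(2*np.pi)
        print('[[%.3f,%.3f,%.3f],[%.4f,%.4f,%.4f]'%(*d,*r),'deg %.0f'%(np.linalg.norm(r)*360))
E
python3 - <<'E'
from h import *
z=tool(45,-.0385)[:,2];G=np.array([.6053,-.1627,.0465])
rows([([.42,-.16,.25],20),(G-.1*z,45)],-.0385)
E
```

```text
[[0.915,1.740,0.240],[0.0076,-0.0553,-0.0550] deg 28
[[1.374,1.740,-0.291],[0.0171,-0.1244,-0.0527] deg 49
```

step_arm:
  plan:
    - [[0.2,0.25,0.12],[0.002,-0.014,-0.014],0.3]
    - [[0.4,0.5,0.24],[0.004,-0.028,-0.028],0.3]
    - [[0.6,0.75,0.24],[0.006,-0.042,-0.042],0.3]
    - [[0.8,0.95,0.24],[0.0076,-0.0553,-0.055],0.3]
    - [[0.8,0.95,0.24],[0.0076,-0.0553,-0.055],0.3]
  force: 6

```text
t: 2.12
eef_pos: [0.3868, -0.3612, 0.2497]
eef_rot: [3.086, -0.064, 0.546]
ft_force: [-0.2, -0.9, -1.0]
gripper_width: 0.0666
```

```bash
python3 - <<'E'
from h import *
z=tool(45,-.0385)[:,2];G=np.array([.6053,-.1627,.0465])
rows([([.47,-.16,.20],35),(G-.1*z,45)],-.0385)
E
```

```text
[[0.333,0.805,-0.199],[-0.0017,-0.0414,0.0005] deg 15
[[0.592,0.805,-0.530],[-0.0028,-0.0692,0.0004] deg 25
```

step_arm:
  plan:
    - [[0.1,0.25,-0.05],[0,-0.014,0],0.3]
    - [[0.2,0.5,-0.1],[0,-0.028,0],0.3]
    - [[0.33,0.8,-0.2],[-0.0017,-0.0414,0],0.3]
    - [[0.45,0.805,-0.35],[-0.002,-0.055,0],0.3]
    - [[0.59,0.805,-0.53],[-0.0028,-0.0692,0.0004],0.3]
    - [[0.59,0.805,-0.53],[-0.0028,-0.0692,0.0004],0.3]
    - [[0.59,0.805,-0.53],[-0.0028,-0.0692,0.0004],0.3]

```text
t: 3.0
eef_pos: [0.5291, -0.1586, 0.134]
eef_rot: [-2.894, 0.04, -1.195]
ft_force: [0.1, -0.7, 0.4]
gripper_width: 0.0665
```

```bash
python3 - <<'E'
from h import *
p=eyes.camera('wrist');pose=[.7559,-.1685,-.0385];g=geo(.6412,-2.53)
im=p['image'][:,:,::-1].copy()
for n in N[:5]:
    L=eyes.spot_point(p,n);a=proj(p,W(pose,g[n]))[0]
    print(n,a.round(),[(np.round(q['pixel']).tolist(),round(q['confidence'],2)) for q in L[:2]])
    cv2.circle(im,tuple(int(v) for v in a),3,(0,0,255),-1)
    if L: cv2.circle(im,tuple(int(v) for v in L[0]['pixel']),3,(0,255,0),-1)
cv2.imwrite('pics/c.png',im);print((-np.array(p['R']).T@p['t']).round(3),monitor.state()['ft_force'],p['fx'])
E
```

```text
keeper [287. 108.] [([283.0, 109.0], 0.98), ([288.0, 266.0], 0.69)]
lever_pivot [288. 161.] [([284.0, 161.0], 0.79)]
lever_grip [288. 211.] [([291.0, 213.0], 0.66)]
claw_hook [287. 244.] [([291.0, 243.0], 0.77)]
claw_tab [287. 263.] [([289.0, 266.0], 0.58)]
[ 0.445 -0.16   0.325] [ 0.12534436 -0.83860216 -0.62666885] 337.83507333718734
```

View pics/c.png

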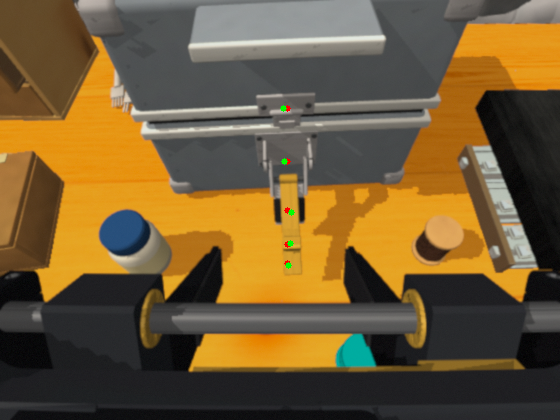

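The wrist view agrees with the fit to within about 4 px: keeper (283,109), pivot (284,161), grip (291,213), tab (289,266). The pot is at (137,240) and the spool at (440,238), both clear of the gripper. Next I compute the grasp and the lifting arc.

```bash
cat > arc.py <<'E'
from h import *
import sys
pose=[.7559,-.1685,-.0385]
def arc(qs,leans,off):
    out=[]
    for q,l in zip(qs,leans):
        G=W(pose,geo(q,0)['lever_grip'])[0];out.append((G+off*tool(l,pose[2])[:,2],l))
    return out
E
python3 - <<'E'
from arc import *
rows(arc([.6412],[45],-.06)+arc([.6412],[45],.008),-.0385)
z=tool(45,-.0385);G=W(pose,geo(.6412,0)['lever_grip'])[0]
print('arc')
qs=np.linspace(.7,2.45,18);ls=np.linspace(45,30,18)
rows(arc(qs,ls,.008),-.0385,(G+.008*z[:,2],Ro.from_matrix(z)))
E
```

```text
[[0.138,-0.011,-0.185],[-0.0033,-0.0004,-0.0033] deg 2
[[0.330,-0.019,-0.378],[-0.0033,-0.0004,-0.0033] deg 2
arc
[[-0.009,0.000,0.007],[0.0000,0.0000,0.0000] deg 0
[[-0.024,0.001,0.020],[0.0001,0.0024,0.0000] deg 1
[[-0.037,0.001,0.035],[0.0002,0.0049,0.0000] deg 2
[[-0.049,0.002,0.051],[0.0003,0.0073,0.0000] deg 3
[[-0.059,0.002,0.067],[0.0004,0.0098,0.0000] deg 4
[[-0.067,0.003,0.085],[0.0005,0.0122,0.0000] deg 4
[[-0.073,0.003,0.104],[0.0006,0.0147,0.0000] deg 5
[[-0.078,0.003,0.123],[0.0007,0.0171,0.0000] deg 6
[[-0.080,0.003,0.142],[0.0008,0.0196,0.0000] deg 7
[[-0.080,0.003,0.162],[0.0008,0.0220,0.0000] deg 8
[[-0.078,0.003,0.181],[0.0009,0.0245,0.0000] deg 9
[[-0.075,0.003,0.200],[0.0010,0.0269,0.0000] deg 10
[[-0.069,0.003,0.219],[0.0011,0.0294,-0.0000] deg 11
[[-0.061,0.002,0.236],[0.0012,0.0318,-0.0000] deg 11
[[-0.052,0.002,0.253],[0.0013,0.0343,0.0000] deg 12
[[-0.041,0.002,0.269],[0.0014,0.0367,0.0000] deg 13
[[-0.028,0.001,0.284],[0.0015,0.0392,0.0000] deg 14
[[-0.014,0.001,0.297],[0.0016,0.0416,0.0000] deg 15
```

step_arm:
  plan:
    - [[0.07,-0.005,-0.1],[-0.0033,0,-0.0033],0.3]
    - [[0.138,-0.011,-0.185],[-0.0033,-0.0004,-0.0033],0.3]
    - [[0.2,-0.014,-0.25],[-0.0033,-0.0004,-0.0033],0.3]
    - [[0.27,-0.017,-0.315],[-0.0033,-0.0004,-0.0033],0.3]
    - [[0.33,-0.019,-0.378],[-0.0033,-0.0004,-0.0033],0.3]
    - [[0.33,-0.019,-0.378],[-0.0033,-0.0004,-0.0033],0.3]
    - [[0.33,-0.019,-0.378],[-0.0033,-0.0004,-0.0033],0.3]

```text
t: 4.18
eef_pos: [0.6107, -0.1631, 0.041]
eef_rot: [2.888, -0.057, 1.197]
ft_force: [0.3, -1.2, -0.7]
gripper_width: 0.0665
```

```bash
python3 - <<'E'
from arc import *
rows(arc([.6412],[45],.008),-.0385)
p=eyes.camera('side');save(p,'d.png',(180,150,200,150),4);print(monitor.state()['ft_force'])
E
```

```text
[[0.001,0.001,-0.000],[-0.0001,0.0000,0.0002] deg 0
[-0.26981591 -0.58354792 -1.04601184]
```

View pics/d.png

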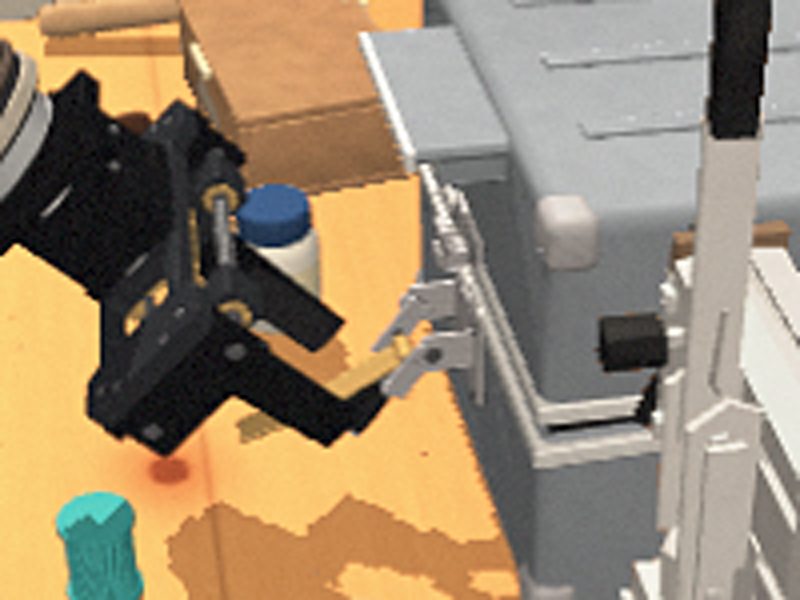

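The fingertips straddle the black grip at about (370,410) in this crop, with the claw running between the fingers. Now I close gently.

step_arm:
  plan:
    - [[0,0,0],[0,0,0],1]
    - [[0,0,0],[0,0,0],1]
    - [[0,0,0],[0,0,0],1]
    - [[0,0,0],[0,0,0],1]
    - [[0,0,0],[0,0,0],1]
  force: 8

```text
t: 4.85
eef_pos: [0.611, -0.1629, 0.0398]
eef_rot: [2.889, -0.057, 1.195]
ft_force: [1.2, 0.2, 0.2]
gripper_width: 0.022
```

step_arm:
  plan:
    - [[-0.009,0,0.007],[0,0,0],1]
    - [[-0.024,0.001,0.02],[0,0.0024,0],1]
    - [[-0.037,0.001,0.035],[0,0.0049,0],1]
    - [[-0.049,0.002,0.051],[0,0.0073,0],1]
    - [[-0.059,0.002,0.067],[0,0.0098,0],1]
    - [[-0.067,0.003,0.085],[0.0005,0.0122,0],1]
    - [[-0.073,0.003,0.104],[0.0006,0.0147,0],1]
    - [[-0.078,0.003,0.123],[0.0007,0.0171,0],1]
    - [[-0.08,0.003,0.142],[0.0008,0.0196,0],1]
    - [[-0.08,0.003,0.162],[0.0008,0.022,0],1]

```text
t: 6.1
eef_pos: [0.5919, -0.1647, 0.081]
eef_rot: [2.963, -0.063, 0.993]
ft_force: [4.5, -13.1, -3.9]
gripper_width: 0.016
```

```bash
cat > lev.py <<'E'
from arc import *
from scipy.optimize import least_squares
def lever(cams=('scene','side','wrist'),names=('lever_grip','claw_hook','claw_tab')):
    obs=[]
    for c in cams:
        p=eyes.camera(c)
        for n in names:
            L=eyes.spot_point(p,n)
            if L and L[0]['confidence']>.4: obs.append((p,n,np.array(L[0]['pixel']),c,L[0]['confidence']))
    f=lambda v:np.concatenate([proj(p,W(pose,geo(v[0],-v[1]-v[0])[n]))[0]-px for p,n,px,_,_ in obs])
    s=min((least_squares(f,[a,b],loss='soft_l1') for a in(.5,1.3,2.2) for b in(-.3,.3,1.5)),key=lambda s:s.cost)
    r=f(s.x).reshape(-1,2)
    print('q %.2f lean %.2f claw %.2f'%(s.x[0],s.x[1],-s.x[0]-s.x[1]))
    for o,e in zip(obs,r): print(o[3],o[1],e.round(1),round(o[4],2))
if __name__=='__main__':
    lever(); s=monitor.state();print(np.round(s['eef_pos'],4),np.round(s['ft_force'],1),s['gripper_width'],s['t'])
E
python3 lev.py
```

```text
q 1.29 lean 1.17 claw -2.46
scene lever_grip [0.6 0.2] 0.62
scene claw_hook [ 1.3 -1.2] 0.52
side lever_grip [0.1 1.5] 0.58
side claw_hook [ 0.7 -0.3] 0.67
side claw_tab [-0.2 -1.5] 0.49
wrist lever_grip [-5.6 -2.4] 0.59
wrist claw_hook [-7.4  1.5] 0.69
wrist claw_tab [-8.1  0.1] 0.6
[ 0.5916 -0.1646  0.0807] [  2.9 -12.8  -1.5] 0.01582128369440194 6.7
```

```bash
python3 - <<'E'
from h import *
p=eyes.camera('wrist');q=eyes.camera('side');r=eyes.camera('scene')
a=p['image'][120:320,190:390];b=q['image'][170:320,190:340];c=r['image'][150:300,210:360]
f=lambda i,s:cv2.resize(i,(s,s),interpolation=cv2.INTER_CUBIC)
cv2.imwrite('pics/e.png',np.hstack([f(a,400),f(b,400)])[:,:,::-1])
cv2.imwrite('pics/e2.png',f(c,400)[:,:,::-1])
E
```

```text
(no output)
```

View pics/e.png

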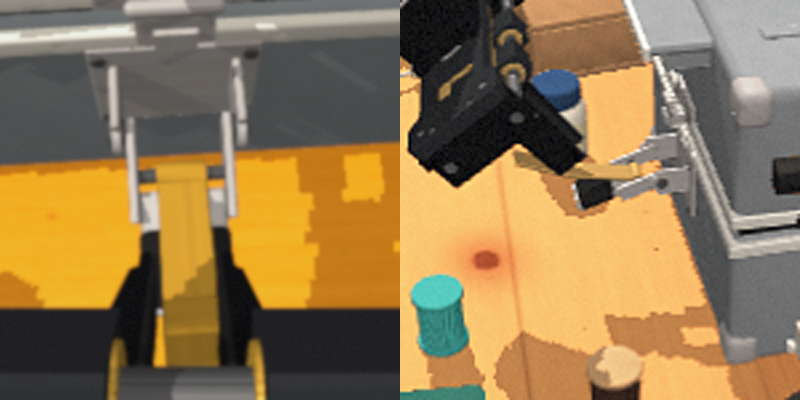

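The fingers have slid off the lever onto the claw's edges: tips at side crop (575,160), grip at (595,190), opening 16 mm. I'll release, go deeper and pinch firmer, using a slightly corrected yaw.

```bash
sed -i 's/^pose=.*/pose=[.756,-.1618,.01]/' arc.py; python3 lev.py|head -1; python3 - <<'E'
from arc import *
rows(arc([1.29],[39],-.005)+arc([1.29],[39],.015),pose[2])
E
```

```text
q 1.36 lean 1.19 claw -2.54
[[-0.027,0.004,-0.021],[0.0003,-0.0054,0.0085] deg 4
[[0.023,0.005,-0.083],[0.0003,-0.0054,0.0085] deg 4
```

step_arm:
  plan:
    - [[0,0,0],[0,0,0],0.35]
    - [[0,0,0],[0,0,0],0.35]
    - [[0,0,0],[0,0,0],0.35]
    - [[0,0,0],[0,0.0,0],0.35]
  force: 20

```text
t: 7.95
eef_pos: [0.591, -0.162, 0.0803]
eef_rot: [2.966, -0.058, 0.994]
ft_force: [0.6, 0.1, -0.3]
gripper_width: 0.0506
```

```bash
python3 lev.py; python3 - <<'E'
from arc import *
rows(arc([1.29],[39],.015)+arc([1.36],[39],.015),pose[2])
E
```

```text
q 1.34 lean 1.29 claw -2.63
scene lever_grip [ 0.  -0.2] 0.64
scene claw_hook [-0.4 -0.5] 0.65
side lever_grip [-1.3  0.8] 0.73
side claw_hook [-4.  -0.8] 0.47
side claw_tab [0.9 0.1] 0.73
wrist lever_grip [-2.9 -0.7] 0.81
wrist claw_hook [-1.4  3.7] 0.94
wrist claw_tab [-1.4 -0.9] 0.68
[ 0.591  -0.1623  0.0803] [0.3 0.1 0.5] 0.061664975922616896 8.55
[[0.025,-0.004,-0.081],[-0.0000,-0.0054,0.0079] deg 3
[[0.022,-0.005,-0.068],[-0.0000,-0.0054,0.0079] deg 3
```

step_arm:
  plan:
    - [[0.012,-0.003,-0.04],[0,-0.0054,0.008],0.35]
    - [[0.023,-0.005,-0.075],[0,-0.0054,0.008],0.35]
    - [[0.023,-0.005,-0.075],[0,-0.0054,0.008],0.35]
    - [[0.023,-0.005,-0.075],[0,-0.0054,0.008],1]
    - [[0.023,-0.005,-0.075],[0,-0.0054,0.008],1]
    - [[0.023,-0.005,-0.075],[0,-0.0054,0.008],1]
    - [[0.023,-0.005,-0.075],[0,-0.0054,0.008],1]
    - [[0.023,-0.005,-0.075],[0,-0.0054,0.008],1]
    - [[0.023,-0.005,-0.075],[0,-0.0054,0.008],1]
  force: 20

```text
t: 9.68
eef_pos: [0.5967, -0.1644, 0.0616]
eef_rot: [-2.959, -0.014, -1.047]
ft_force: [-2.1, -5.5, 1.0]
gripper_width: 0.0159
```

```bash
python3 - <<'E'
from arc import *
qs=np.linspace(1.4,2.6,12);ls=np.linspace(39,32,12)
z=tool(39,.01);G=W(pose,geo(1.34,0)['lever_grip'])[0]
rows(arc(qs,ls,.015),pose[2],(G+.015*z[:,2],Ro.from_matrix(z)))
E
```

```text
[[-0.002,-0.000,0.011],[0.0000,0.0000,0.0000] deg 0
[[-0.005,-0.000,0.032],[-0.0000,0.0018,-0.0000] deg 1
[[-0.006,-0.000,0.052],[-0.0000,0.0035,0.0000] deg 1
[[-0.004,-0.000,0.073],[-0.0001,0.0053,0.0000] deg 2
[[-0.000,-0.000,0.093],[-0.0001,0.0071,-0.0000] deg 3
[[0.006,0.000,0.112],[-0.0001,0.0088,-0.0000] deg 3
[[0.014,0.000,0.131],[-0.0001,0.0106,0.0000] deg 4
[[0.024,0.000,0.148],[-0.0001,0.0124,0.0000] deg 4
[[0.036,0.000,0.165],[-0.0001,0.0141,0.0000] deg 5
[[0.050,0.000,0.180],[-0.0002,0.0159,-0.0000] deg 6
[[0.065,0.001,0.193],[-0.0002,0.0177,0.0000] deg 6
[[0.082,0.001,0.204],[-0.0002,0.0194,-0.0000] deg 7
```

```bash
cat > look.py <<'E'
from h import *
import sys
p=eyes.camera('wrist');q=eyes.camera('side');r=eyes.camera('scene')
f=lambda i,s:cv2.resize(i,(s,s),interpolation=cv2.INTER_CUBIC)
a=f(p['image'][120:320,190:390],300);b=f(q['image'][170:280,220:330],500);c=f(r['image'][150:270,240:360],300)
cv2.imwrite('pics/'+sys.argv[1],np.hstack([np.vstack([a,c]),cv2.copyMakeBorder(b,0,100,0,0,0)])[:,:,::-1])
E
python3 look.py f.png; python3 lev.py
```

```text
q 1.23 lean 1.29 claw -2.53
scene lever_grip [-3.8 -0.6] 0.64
side lever_grip [-1.9 -0.3] 0.75
side claw_hook [-45.5  23.7] 0.44
wrist lever_grip [-3.8 -0.8] 0.78
wrist claw_hook [-3.1  0. ] 0.88
wrist claw_tab [-2.  -2.7] 0.93
[ 0.5967 -0.1644  0.0616] [-2.1 -6.3  1.8] 0.015626467315306734 10.425
```

View pics/f.png

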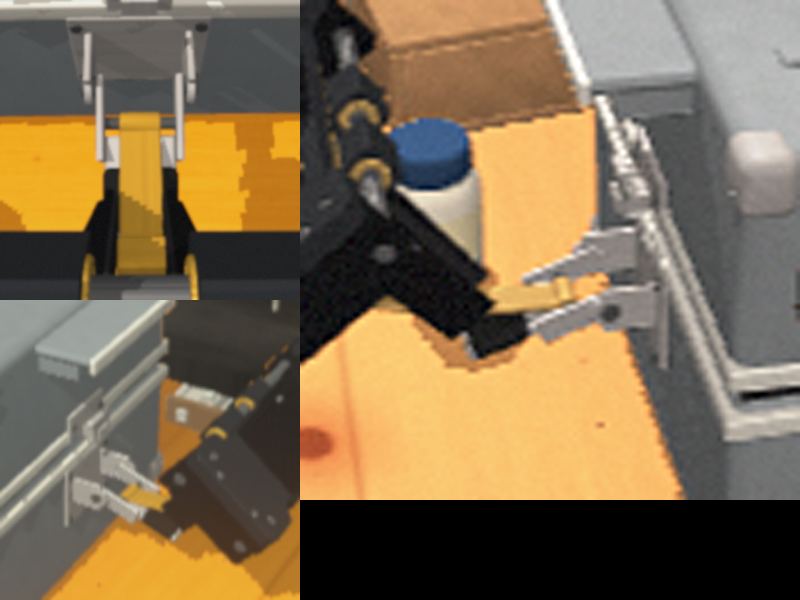

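```bash
python3 - <<'E'
from arc import *
p=eyes.camera('side');r=eyes.camera('scene');s=monitor.state()
T=np.array(s['eef_pos']);R=Ro.from_rotvec(s['eef_rot']).as_matrix();print(R.round(2).tolist())
f=lambda i,s:cv2.resize(i,(s,s),interpolation=cv2.INTER_CUBIC)
out=[]
for q,(x0,y0,w) in((p,(235,200,80)),(r,(260,180,80))):
    im=f(q['image'][y0:y0+w,x0:x0+w],400);k=400/w
    for X,c in((T,(255,0,0)),(T-.0188*R[:,2],(255,0,255)),(T-.0188*R[:,2]-.014*R[:,1],(0,255,0)),(T-.014*R[:,1],(0,255,0)),(T+.014*R[:,1],(0,255,255)),(W(pose,geo(1.23,0)['lever_grip'])[0],(255,255,255)),(W(pose,geo(1.23,0)['lever_pivot'])[0],(255,255,255))):
        a=(proj(q,X)[0]-[x0,y0])*k;cv2.circle(im,tuple(int(v) for v in a),4,c,-1)
    out.append(im)
cv2.imwrite('pics/g.png',np.hstack(out)[:,:,::-1])
E
```

```text
[[0.78, 0.01, 0.63], [0.01, -1.0, 0.01], [0.63, 0.0, -0.78]]
```

View pics/g.png

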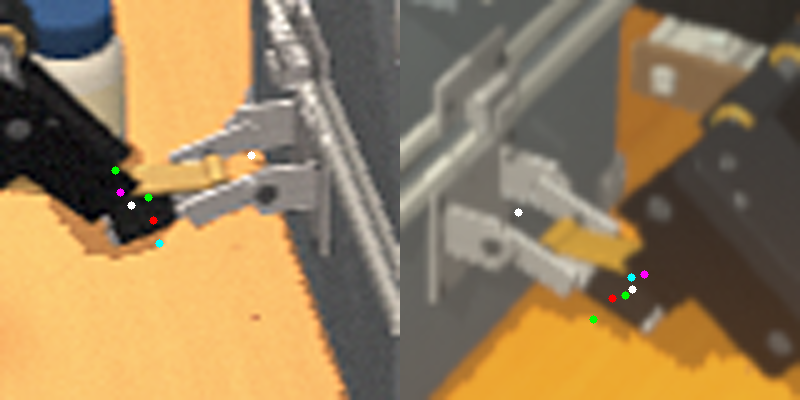

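```bash
python3 - <<'E'
from arc import *
p=eyes.camera('side')
T=np.array([.6107,-.1631,.041]);R=tool(45,-.0385)
for y in(.033,.045):
  for x in(-.01,.01):
    for d in(0,.01,.02): print(y,x,d,((proj(p,T+y*R[:,1]+x*R[:,0]-d*R[:,2])[0]-[180,150])*4).round())
print('L tip',((proj(p,T-.033*R[:,1])[0]-[180,150])*4).round())
E
```

```text
0.033 -0.01 0 [368. 463.]
0.033 -0.01 0.01 [352. 453.]
0.033 -0.01 0.02 [336. 443.]
0.033 0.01 0 [397. 437.]
0.033 0.01 0.01 [382. 426.]
0.033 0.01 0.02 [366. 415.]
0.045 -0.01 0 [371. 480.]
0.045 -0.01 0.01 [355. 470.]
0.045 -0.01 0.02 [339. 459.]
0.045 0.01 0 [401. 453.]
0.045 0.01 0.01 [385. 443.]
0.045 0.01 0.02 [369. 432.]
L tip [366. 364.]
```

step_arm:
  plan:
    - [[0,0,0],[0,0,0],0.45]
    - [[0,0,0],[0,0,0],0.45]
    - [[0,0,0],[0,0,0],0.45]
    - [[0,0,0],[0,0,0],0.45]
    - [[0,0,0],[0,0,0],0.45]

```text
t: 11.2
eef_pos: [0.5968, -0.1634, 0.0616]
eef_rot: [-2.958, -0.016, -1.047]
ft_force: [0.2, 0.4, 1.0]
gripper_width: 0.0519
```

```bash
python3 lev.py; python3 look.py i.png
```

```text
q 1.25 lean 1.23 claw -2.48
scene lever_grip [ 0.1 -0.4] 0.88
wrist lever_grip [-1.8 -4.2] 0.87
wrist claw_hook [-4.   1.1] 0.63
wrist claw_tab [-2.8 -3.4] 0.72
[ 0.5968 -0.1635  0.0615] [-0.1 -0.4  0.3] 0.052174828809884825 11.8
```

View pics/i.png

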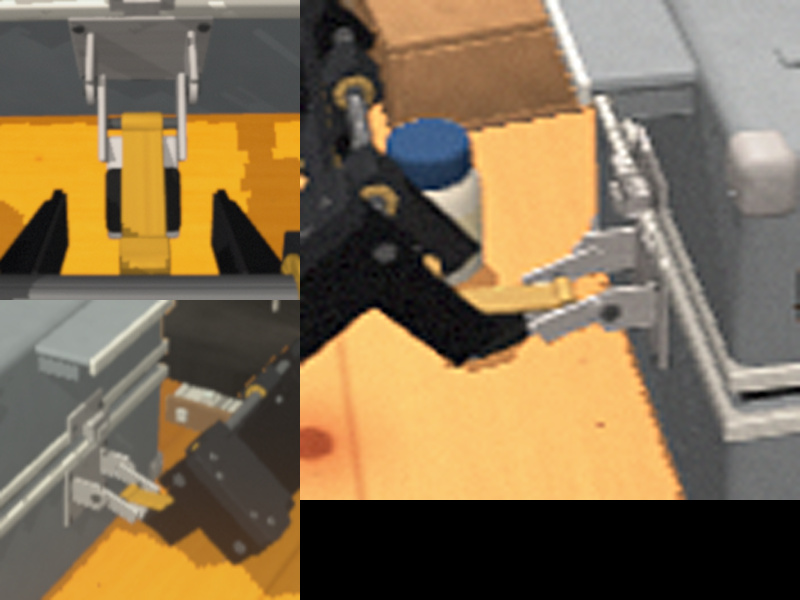

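The tips sit short of the lever plate when the fingers are open, and the claw's edges get pinched instead. The claw pinch holds, and with the claw at its stop an outward pull on the tab carries the lever along as one body. So I'll pinch the tab and swing it on a circle about the pivot.

```bash
cat > tabarc.py <<'E'
from arc import *
def tab(q,L,lean,off,dr=0,y=-.166):
    T=geo(q,-q-L)['claw_tab'];P=geo(0,0)['lever_pivot'];T=T+dr*(T-P)/np.linalg.norm(T-P)
    X=W(pose,T)[0]+off*tool(lean,pose[2])[:,2];X[1]=y;return X,lean
E
python3 - <<'E'
from tabarc import *
rows([([.56,-.164,.108],42),tab(1.25,1.26,60,-.04),tab(1.25,1.26,60,.006)],.01)
z=tool(60,.01);X,_=tab(1.25,1.26,60,.006);print('arc')
qs=np.linspace(1.3,2.3,12);rows([tab(q,2.53-q,60-28*(q-1.3),.006,.0025) for q in qs],.01,(X,Ro.from_matrix(z)))
E
```

```text
[[-0.147,-0.002,0.186],[0.0000,-0.0084,-0.0001] deg 3
[[-0.351,-0.010,0.215],[0.0006,-0.0584,-0.0001] deg 21
[[-0.191,-0.010,0.123],[0.0006,-0.0584,-0.0001] deg 21
arc
[[-0.009,0.000,0.013],[0.0000,0.0000,0.0000] deg 0
[[-0.003,0.000,0.046],[-0.0001,0.0071,0.0000] deg 3
[[0.006,0.000,0.078],[-0.0001,0.0141,-0.0000] deg 5
[[0.018,0.000,0.108],[-0.0002,0.0212,-0.0000] deg 8
[[0.032,0.000,0.138],[-0.0003,0.0283,-0.0000] deg 10
[[0.049,0.000,0.166],[-0.0004,0.0354,0.0000] deg 13
[[0.069,0.000,0.192],[-0.0004,0.0424,-0.0000] deg 15
[[0.091,0.000,0.217],[-0.0005,0.0495,-0.0000] deg 18
[[0.115,0.000,0.239],[-0.0006,0.0566,-0.0000] deg 20
[[0.142,0.000,0.259],[-0.0006,0.0636,0.0000] deg 23
[[0.170,0.000,0.277],[-0.0007,0.0707,-0.0000] deg 25
[[0.199,0.000,0.291],[-0.0008,0.0778,-0.0000] deg 28
```

step_arm:
  plan:
    - [[-0.075,-0.001,0.09],[0,-0.004,0],0.5]
    - [[-0.147,-0.002,0.186],[0,-0.0084,0],0.5]
    - [[-0.25,-0.006,0.2],[0.0003,-0.035,0],0.5]
    - [[-0.351,-0.01,0.215],[0.0006,-0.0584,0],0.6]
    - [[-0.351,-0.01,0.215],[0.0006,-0.0584,0],0.6]
    - [[-0.27,-0.01,0.17],[0.0006,-0.0584,0],0.6]
    - [[-0.191,-0.01,0.123],[0.0006,-0.0584,0],0.6]
    - [[-0.191,-0.01,0.123],[0.0006,-0.0584,0],0.6]
  force: 25

```text
t: 12.95
eef_pos: [0.5496, -0.1657, 0.0918]
eef_rot: [-2.715, -0.016, -1.568]
ft_force: [-0.0, 0.7, 0.2]
gripper_width: 0.0382
```

```bash
python3 - <<'E'
from tabarc import *
rows([tab(1.25,1.26,60,.006)],.01)
p=eyes.camera('wrist')
for n in('claw_tab','claw_hook','lever_grip'):
    L=eyes.spot_point(p,n);o,d=ray(p,L[0]['pixel']);X=W(pose,geo(1.25,-2.51)[n])[0]
    k=((X-o)@[0,0,1])/d[2] ;print(n,L[0]['pixel'],(o+d*np.linalg.norm(X-o)).round(4),X.round(4))
print(monitor.state()['eef_pos'],monitor.state()['ft_force'])
E
```

```text
[[-0.003,-0.001,0.002],[-0.0000,0.0000,-0.0003] deg 0
claw_tab [281.2, 258.9] [ 0.5402 -0.1645  0.0925] [ 0.5437 -0.1639  0.0952]
claw_hook [283.9, 227.8] [ 0.5605 -0.1659  0.0976] [ 0.5619 -0.1637  0.0989]
lever_grip [98.9, 260.0] [ 0.5486 -0.0451  0.0779] [ 0.5885 -0.1635  0.0699]
[ 0.54847119 -0.16589921  0.09268092] [ 0.5809546   0.93789923 -1.0780035 ]
```

Aligned within 2 mm. I close on the tab and start the first half of the arc.

step_arm:
  plan:
    - [[0,0,0],[0,0,0],1]
    - [[0,0,0],[0,0,0],1]
    - [[0,0,0],[0,0,0],1]
    - [[0,0,0],[0,0,0],1]
    - [[0,0,0],[0,0,0],1]
  force: 25

```text
t: 13.78
eef_pos: [0.549, -0.166, 0.0923]
eef_rot: [-2.716, -0.014, -1.568]
ft_force: [-0.0, -0.2, -0.1]
gripper_width: 0.0008
```

step_arm:
  plan:
    - [[-0.009,0,0.013],[0,0,0],1]
    - [[-0.006,0,0.03],[0,0.003,0],1]
    - [[-0.003,0,0.046],[0,0.0071,0],1]
    - [[0.002,0,0.062],[0,0.01,0],1]
    - [[0.006,0,0.078],[0,0.0141,0],1]
    - [[0.012,0,0.093],[0,0.0175,0],1]
    - [[0.018,0,0.108],[0,0.0212,0],1]
    - [[0.025,0,0.123],[0,0.0247,0],1]
    - [[0.032,0,0.138],[0,0.0283,0],1]

```text
t: 14.9
eef_pos: [0.5568, -0.166, 0.1271]
eef_rot: [-2.844, -0.013, -1.32]
ft_force: [0.6, 0.4, 0.3]
gripper_width: 0.0005
```

```bash
python3 lev.py
```

```text
q 1.28 lean 1.31 claw -2.59
scene lever_grip [-3.8 -0.7] 0.61
scene claw_hook [0.3 0.1] 0.7
scene claw_tab [ 0.1 -2.2] 0.59
side claw_hook [1.2 0.4] 0.61
side claw_tab [ 0.7 -1.7] 0.66
wrist lever_grip [-2.6  0.5] 0.9
wrist claw_hook [-1.2 14. ] 0.54
[ 0.5569 -0.166   0.1266] [-0.3 -0.4 -0.2] 0.00020676125214156793 15.5
```

```bash
python3 - <<'E'
from tabarc import *
s=monitor.state();T=np.array(s['eef_pos']);R=Ro.from_rotvec(s['eef_rot']).as_matrix()
out=[]
for c,(x0,y0,w) in(('side',(210,170,100)),('scene',(260,170,100))):
    q=eyes.camera(c);im=cv2.resize(q['image'][y0:y0+w,x0:x0+w],(400,400),interpolation=cv2.INTER_CUBIC)
    g=geo(1.25,-2.53)
    for X,col in((T,(255,0,0)),(T-.0188*R[:,2],(255,0,255)),(W(pose,g['claw_tab'])[0],(255,255,255)),(W(pose,g['lever_grip'])[0],(0,255,0)),(W(pose,g['claw_hook'])[0],(0,255,255))):
        a=(proj(q,X)[0]-[x0,y0])*4;cv2.circle(im,tuple(int(v) for v in a),3,col,-1)
    out.append(im)
cv2.imwrite('pics/j.png',np.hstack(out)[:,:,::-1])
E
```

```text
(no output)
```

View pics/j.png

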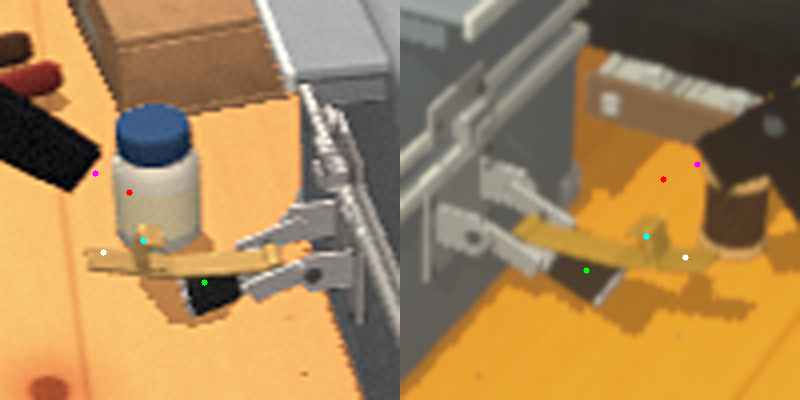

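The picture shows the real fingertips ending about 21 mm behind the reported TCP, near the magenta "grasp point" dot; the red dot floats free. So I add 21 mm to all offsets and repeat the tab pinch.

```bash
python3 - <<'E'
from tabarc import *
rows([tab(1.27,1.26,60,-.02),tab(1.27,1.26,60,.028)],.01)
z=tool(60,.01);X,_=tab(1.27,1.26,60,.028);print('arc')
qs=np.linspace(1.3,2.3,12);rows([tab(q,2.53-q,60-28*(q-1.3),.028,.0025) for q in qs],.01,(X,Ro.from_matrix(z)))
E
```

```text
[[-0.123,0.000,-0.085],[-0.0001,-0.0283,-0.0001] deg 10
[[0.044,0.000,-0.181],[-0.0001,-0.0283,-0.0001] deg 10
arc
[[-0.008,0.000,0.012],[0.0000,0.0000,0.0000] deg 0
[[-0.005,0.000,0.041],[-0.0001,0.0071,0.0000] deg 3
[[0.002,0.000,0.070],[-0.0001,0.0141,-0.0000] deg 5
[[0.012,0.000,0.098],[-0.0002,0.0212,-0.0000] deg 8
[[0.024,0.000,0.124],[-0.0003,0.0283,-0.0000] deg 10
[[0.038,0.000,0.149],[-0.0004,0.0354,0.0000] deg 13
[[0.055,0.000,0.173],[-0.0004,0.0424,-0.0000] deg 15
[[0.075,0.000,0.195],[-0.0005,0.0495,-0.0000] deg 18
[[0.096,0.000,0.214],[-0.0006,0.0566,-0.0000] deg 20
[[0.119,0.000,0.232],[-0.0006,0.0636,0.0000] deg 23
[[0.144,0.000,0.247],[-0.0007,0.0707,-0.0000] deg 25
[[0.170,0.000,0.260],[-0.0008,0.0778,-0.0000] deg 28
```

step_arm:
  plan:
    - [[-0.123,0,-0.02],[0,-0.015,0],0.5]
    - [[-0.123,0,-0.085],[0,-0.0283,0],0.5]
    - [[-0.123,0,-0.085],[0,-0.0283,0],0.5]
    - [[-0.123,0,-0.085],[0,-0.0283,0],0.5]
    - [[-0.04,0,-0.133],[0,-0.0283,0],0.5]
    - [[0.044,0,-0.181],[0,-0.0283,0],0.5]
    - [[0.044,0,-0.181],[0,-0.0283,0],0.5]

```text
t: 16.48
eef_pos: [0.5694, -0.1654, 0.0829]
eef_rot: [-2.715, -0.019, -1.571]
ft_force: [-0.5, 0.1, 1.1]
gripper_width: 0.0477
```

step_arm:
  plan:
    - [[0,0,0],[0,0,0],1]
    - [[0,0,0],[0,0,0],1]
    - [[0,0,0],[0,0,0],1]
    - [[0,0,0],[0,0,0],1]
    - [[0,0,0],[0,0,0],1]
    - [[0,0,0],[0,0,0],1]
  force: 25

```text
t: 17.23
eef_pos: [0.5678, -0.1659, 0.0814]
eef_rot: [-2.716, -0.014, -1.567]
ft_force: [-2.8, 0.6, -0.0]
gripper_width: 0.0148
```

Width is about 15 mm, so the tab is held. Now the arc.

step_arm:
  plan:
    - [[-0.008,0,0.012],[0,0,0],1]
    - [[-0.006,0,0.026],[0,0.0035,0],1]
    - [[-0.005,0,0.041],[0,0.0071,0],1]
    - [[-0.002,0,0.055],[0,0.0105,0],1]
    - [[0.002,0,0.07],[0,0.0141,0],1]
    - [[0.007,0,0.084],[0,0.0175,0],1]
    - [[0.012,0,0.098],[0,0.0212,0],1]
    - [[0.018,0,0.111],[0,0.0247,0],1]
    - [[0.024,0,0.124],[0,0.0283,0],1]
    - [[0.024,0,0.124],[0,0.0283,0],1]

```text
t: 18.48
eef_pos: [0.5745, -0.1659, 0.113]
eef_rot: [-2.843, -0.015, -1.322]
ft_force: [5.6, 1.3, -4.2]
gripper_width: 0.0149
```

```bash
python3 lev.py
```

```text
q 1.63 lean 0.93 claw -2.55
scene lever_grip [ 1.2 -0.1] 0.78
scene claw_hook [-1.2 -3.8] 0.52
scene claw_tab [2.2 0.9] 0.47
side lever_grip [-0.3  0.4] 0.86
side claw_hook [1.7 6.1] 0.49
side claw_tab [-0.7 -0.3] 0.54
wrist lever_grip [-3.8 -0.2] 0.93
wrist claw_hook [-2.6  1.7] 0.68
wrist claw_tab [ 0.3 -1.2] 0.85
[ 0.5741 -0.1659  0.1123] [ 5.4  1.8 -3.6] 0.014642507465559331 19.075
```

step_arm:
  plan:
    - [[0.007,0,0.013],[0,0.0035,0],1]
    - [[0.014,0,0.025],[0,0.0071,0],1]
    - [[0.022,0,0.037],[0,0.0105,0],1]
    - [[0.031,0,0.049],[0,0.0141,0],1]
    - [[0.041,0,0.06],[0,0.0175,0],1]
    - [[0.051,0,0.071],[0,0.0212,0],1]
    - [[0.061,0,0.081],[0,0.0247,0],1]
    - [[0.072,0,0.09],[0,0.0283,0],1]
    - [[0.084,0,0.099],[0,0.0318,0],1]
    - [[0.095,0,0.108],[0,0.0353,0],1]
    - [[0.108,0,0.116],[0,0.0388,0],1]
    - [[0.12,0,0.123],[0,0.0424,0],1]

```text
t: 20.58
eef_pos: [0.6035, -0.1655, 0.1425]
eef_rot: [-2.992, -0.011, -0.927]
ft_force: [2.7, 0.9, -4.9]
gripper_width: 0.0117
```

```bash
python3 lev.py
```

```text
q 1.82 lean 0.42 claw -2.24
scene lever_grip [-1.1 -1. ] 0.89
scene claw_hook [ 0.3 -1.8] 0.61
scene claw_tab [  4.3 -28. ] 0.63
side lever_grip [0.1 1.7] 0.69
side claw_hook [0.8 1.8] 0.66
side claw_tab [-1.5 -2.5] 0.74
wrist lever_grip [-2.   0.8] 0.9
wrist claw_hook [0.1 1. ] 0.86
wrist claw_tab [-1.  -0.6] 0.9
[ 0.6039 -0.1657  0.1431] [ 2.5  4.6 -5. ] 0.01061278279754536 21.175
```

The tab slipped partly out (opening 10.6 mm) and the lever is at 1.82 rad. I regrasp deeper and harder; from here a pull straight up raises the lever.

```bash
python3 - <<'E'
from tabarc import *
rows([tab(1.82,.45,38,.034,y=-.1655)],.01)
z=tool(38,.01);X,_=tab(1.82,.45,38,.034);print('arc')
qs=np.linspace(1.9,2.4,6);Ls=np.linspace(.42,.2,6);rows([tab(q,L,38-9*(q-1.9),.034,.002) for q,L in zip(qs,Ls)],.01,(X,Ro.from_matrix(z)))
E
```

```text
[[-0.020,0.001,-0.063],[-0.0007,-0.0096,-0.0000] deg 3
arc
[[0.004,0.000,0.016],[0.0000,0.0000,0.0000] deg 0
[[0.017,0.000,0.027],[-0.0000,0.0025,-0.0000] deg 1
[[0.031,0.000,0.038],[-0.0000,0.0050,-0.0000] deg 2
[[0.045,0.000,0.047],[-0.0001,0.0075,-0.0000] deg 3
[[0.060,0.000,0.056],[-0.0001,0.0100,-0.0000] deg 4
[[0.076,0.000,0.064],[-0.0001,0.0125,-0.0000] deg 4
```

step_arm:
  plan:
    - [[0,0,0],[0,0,0],0.6]
    - [[0,0,0],[0,0,0],0.6]
    - [[0,0,0],[0,0,0],0.6]
    - [[0,0,0],[0,0,0],0.6]
  force: 35

```text
t: 21.68
eef_pos: [0.6041, -0.1663, 0.1435]
eef_rot: [-2.993, -0.012, -0.932]
ft_force: [-0.1, -0.2, 0.2]
gripper_width: 0.0375
```

```bash
python3 lev.py; python3 - <<'E'
from tabarc import *
rows([tab(1.82,.45,38,.034,y=-.1655),tab(1.82,.65,38,.034,y=-.1655)],.01)
E
```

```text
q 1.83 lean 0.73 claw -2.56
scene lever_grip [-2.7  1. ] 0.8
scene claw_hook [ 1.3 -1.6] 0.64
scene claw_tab [ 2.5 -1. ] 0.52
side lever_grip [1.2 2. ] 0.91
side claw_hook [3.  0.5] 0.56
side claw_tab [-2.1 -1. ] 0.66
wrist lever_grip [-2.  -0.9] 0.59
wrist claw_hook [-3.   0.2] 0.92
[ 0.604  -0.166   0.1433] [ 0.   0.1 -0.4] 0.038134301902517286 22.275
[[-0.021,0.002,-0.064],[-0.0007,-0.0096,0.0000] deg 3
[[-0.070,0.002,-0.102],[-0.0007,-0.0096,0.0000] deg 3
```

```bash
python3 - <<'E'
from tabarc import *
rows([tab(1.83,.71,44,.034,y=-.166)],.01)
z=tool(44,.01);X,_=tab(1.83,.71,44,.034);print('arc')
qs=np.linspace(1.88,2.4,7);rows([tab(q,2.53-q,44-20*(q-1.88),.034,.003) for q in qs],.01,(X,Ro.from_matrix(z)))
E
```

```text
[[-0.072,-0.000,-0.105],[-0.0005,-0.0262,0.0000] deg 9
arc
[[0.005,0.000,0.024],[0.0000,0.0000,0.0000] deg 0
[[0.025,0.000,0.045],[-0.0000,0.0048,-0.0000] deg 2
[[0.046,0.000,0.063],[-0.0001,0.0096,-0.0000] deg 3
[[0.069,0.000,0.080],[-0.0001,0.0144,0.0000] deg 5
[[0.094,0.000,0.094],[-0.0002,0.0193,-0.0000] deg 7
[[0.120,0.000,0.106],[-0.0002,0.0241,-0.0000] deg 9
[[0.147,0.000,0.115],[-0.0003,0.0289,0.0000] deg 10
```

step_arm:
  plan:
    - [[-0.036,0,-0.05],[0,-0.013,0],0.6]
    - [[-0.072,0,-0.105],[0,-0.0262,0],0.6]
    - [[-0.072,0,-0.105],[0,-0.0262,0],0.6]
    - [[-0.072,0,-0.105],[0,-0.0262,0],1]
    - [[-0.072,0,-0.105],[0,-0.0262,0],1]
    - [[-0.072,0,-0.105],[0,-0.0262,0],1]
    - [[-0.072,0,-0.105],[0,-0.0262,0],1]
    - [[-0.072,0,-0.105],[0,-0.0262,0],1]
  force: 40

```text
t: 23.28
eef_pos: [0.5863, -0.1656, 0.1173]
eef_rot: [-2.906, -0.014, -1.174]
ft_force: [1.1, 2.9, -1.4]
gripper_width: 0.0149
```

step_arm:
  plan:
    - [[0.003,0,0.012],[0,0,0],1]
    - [[0.005,0,0.024],[0,0,0],1]
    - [[0.015,0,0.035],[0,0.0024,0],1]
    - [[0.025,0,0.045],[0,0.0048,0],1]
    - [[0.036,0,0.054],[0,0.0072,0],1]
    - [[0.046,0,0.063],[0,0.0096,0],1]
    - [[0.058,0,0.072],[0,0.012,0],1]
    - [[0.069,0,0.08],[0,0.0144,0],1]
    - [[0.082,0,0.087],[0,0.017,0],1]
    - [[0.094,0,0.094],[0,0.0193,0],1]

```text
t: 24.52
eef_pos: [0.6094, -0.1655, 0.1405]
eef_rot: [-2.972, -0.013, -0.994]
ft_force: [2.7, 3.0, -4.9]
gripper_width: 0.0106
```

```bash
python3 lev.py
```

```text
q 1.93 lean 0.40 claw -2.33
scene lever_grip [-3.7 -0.1] 0.93
scene claw_hook [ 2.3 -2.4] 0.67
scene claw_tab [ 0.1 -0.3] 0.44
side lever_grip [-1.3  1.1] 0.9
side claw_hook [ 6.4 -3. ] 0.61
side claw_tab [ 4.9 -4. ] 0.65
wrist claw_hook [-2.2 27.8] 0.66
[ 0.6095 -0.1662  0.1406] [ 0.2  0.  -0.3] 0.0006046754159823906 25.125
```

```bash
python3 - <<'E'
from tabarc import *
rows([([.575,-.1655,.165],36)]+arc([1.93],[36],-.01)+arc([1.93],[36],.034),.01)
z=tool(36,.01);G=W(pose,geo(1.93,0)['lever_grip'])[0]+.034*z[:,2];print('arc')
qs=np.linspace(2.0,2.6,7);rows(arc(qs,np.linspace(36,32,7),.034),.01,(G,Ro.from_matrix(z)))
E
```

```text
[[-0.138,0.003,0.098],[-0.0007,0.0029,0.0001] deg 1
[[-0.105,0.010,-0.122],[-0.0007,0.0029,0.0001] deg 1
[[-0.002,0.012,-0.265],[-0.0007,0.0029,0.0001] deg 1
arc
[[0.005,0.000,0.012],[0.0000,0.0000,0.0000] deg 0
[[0.013,0.000,0.029],[-0.0000,0.0019,0.0000] deg 1
[[0.022,0.000,0.044],[-0.0000,0.0037,0.0000] deg 1
[[0.033,0.000,0.058],[-0.0001,0.0056,0.0000] deg 2
[[0.045,0.000,0.070],[-0.0001,0.0074,0.0000] deg 3
[[0.058,0.001,0.082],[-0.0001,0.0093,0.0000] deg 3
[[0.073,0.001,0.092],[-0.0001,0.0111,-0.0000] deg 4
```

step_arm:
  plan:
    - [[-0.07,0.003,0.1],[0,0.003,0],0.5]
    - [[-0.14,0.006,0.19],[0,0.003,0],0.5]
    - [[-0.175,0.008,0.1],[0,0.003,0],0.5]
    - [[-0.209,0.01,0.02],[0,0.003,0],0.5]
    - [[-0.209,0.01,0.02],[0,0.003,0],0.5]
    - [[-0.209,0.01,0.02],[0,0.003,0],0.5]
  force: 30

```text
t: 25.88
eef_pos: [0.5578, -0.1637, 0.1462]
eef_rot: [-2.981, -0.012, -0.969]
ft_force: [-0.1, -0.1, 0.0]
gripper_width: 0.0471
```

```bash
python3 lev.py;python3 - <<'E'
from tabarc import *
for q in(1.9,2.0): rows(arc([q],[36],.034),.01)
E
```

```text
q 2.01 lean 0.59 claw -2.60
scene lever_grip [0.5 0.7] 0.64
scene claw_hook [-1.2 -1.3] 0.58
scene claw_tab [2.8 0.4] 0.64
side lever_grip [-0.5  1.2] 0.89
side claw_hook [0.4 0.8] 0.53
side claw_tab [-0.2  0.3] 0.52
wrist lever_grip [ 2.  -1.7] 0.81
wrist claw_hook [-1.2 -0.2] 0.7
[ 0.5573 -0.1635  0.1456] [-0.6 -0.9  0.2] 0.047420625214268756 26.475
[[0.205,0.001,-0.290],[-0.0007,-0.0001,0.0001] deg 0
[[0.212,0.001,-0.272],[-0.0007,-0.0001,0.0001] deg 0
```

step_arm:
  plan:
    - [[0.07,-0.003,-0.09],[0,0,0],0.5]
    - [[0.14,-0.004,-0.18],[0,0,0],0.5]
    - [[0.18,-0.004,-0.23],[0,0,0],0.5]
    - [[0.211,-0.004,-0.275],[0,0,0],0.5]
    - [[0.211,-0.004,-0.275],[0,0,0],0.5]
    - [[0.211,-0.004,-0.275],[0,0,0],1]
    - [[0.211,-0.004,-0.275],[0,0,0],1]
    - [[0.211,-0.004,-0.275],[0,0,0],1]
    - [[0.211,-0.004,-0.275],[0,0,0],1]
    - [[0.211,-0.004,-0.275],[0,0,0],1]
  force: 20

```text
t: 27.72
eef_pos: [0.6098, -0.1645, 0.077]
eef_rot: [-2.981, -0.012, -0.968]
ft_force: [-4.5, 0.5, 4.6]
gripper_width: 0.0276
```

step_arm:
  plan:
    - [[0.004,0,0.009],[0,0,0],1]
    - [[0.008,0,0.018],[0,0.001,0],1]
    - [[0.013,0,0.025],[0,0.002,0],1]
    - [[0.018,0,0.033],[0,0.003,0],1]
    - [[0.023,0,0.04],[0,0.004,0],1]
    - [[0.029,0,0.047],[0,0.005,0],1]
    - [[0.035,0,0.053],[0,0.006,0],1]
    - [[0.041,0,0.059],[0,0.007,0],1]
    - [[0.041,0,0.059],[0,0.007,0],1]

```text
t: 28.85
eef_pos: [0.6198, -0.1643, 0.0912]
eef_rot: [-3.002, -0.012, -0.9]
ft_force: [-5.9, 0.4, 1.1]
gripper_width: 0.0279
```

```bash
python3 lev.py
```

```text
q 2.20 lean 0.26 claw -2.46
scene lever_grip [-1.5 -0.7] 0.6
side lever_grip [0.3 5.3] 0.82
side claw_hook [-1.6  0.8] 0.57
side claw_tab [ 0.2 -0.8] 0.62
wrist lever_grip [-1.9  0.1] 0.79
wrist claw_hook [-1.9  1.1] 0.98
wrist claw_tab [-1.1 -0.8] 0.84
[ 0.6197 -0.1643  0.0912] [-4.9 -0.2  0.9] 0.02766050538372603 29.45
```

Lever pinched (27.9 mm) and at about 2.2 rad. I nudge it a bit further, release, retreat, and shut the fingers outboard of the claw.

step_arm:
  plan:
    - [[0.006,0,0.006],[0,0.001,0],1]
    - [[0.013,0,0.012],[0,0.002,0],1]
    - [[0.013,0,0.012],[0,0.002,0],0.5]
    - [[0.013,0,0.012],[0,0.002,0],0.5]
    - [[0.013,0,0.012],[0,0.002,0],0.5]
    - [[-0.06,0,0.12],[0,0,0],0.5]
    - [[-0.13,0,0.22],[0,0,0],0.5]
    - [[-0.19,0,0.22],[0,-0.006,0],1]
    - [[-0.19,0,0.22],[0,-0.006,0],1]
    - [[-0.19,0,0.22],[0,-0.006,0],1]
    - [[-0.19,0,0.22],[0,-0.006,0],1]
    - [[-0.19,0,0.22],[0,-0.006,0],1]

```text
t: 30.95
eef_pos: [0.5731, -0.1644, 0.1463]
eef_rot: [-2.984, -0.013, -0.957]
ft_force: [0.6, -0.5, 0.2]
gripper_width: 0.0036
```

```bash
python3 lev.py;python3 - <<'E'
from tabarc import *
rows([([.600,-.164,.146],36),([.627,-.164,.147],36),([.634,-.164,.147],36)],.01)
E
```

```text
q 2.31 lean 0.21 claw -2.52
scene lever_grip [1.5 2.8] 0.74
scene claw_hook [-1.5 -2.3] 0.47
scene claw_tab [ 1.3 -2. ] 0.55
side claw_hook [ 0.5 -0.8] 0.49
side claw_tab [-1.3 -2.8] 0.63
wrist lever_grip [-3.2 -0.4] 0.86
wrist claw_tab [0.  0.3] 0.97
[ 0.5728 -0.1645  0.1466] [ 0.1 -0.4 -0.1] 0.0006622112021917269 31.55
[[0.109,0.002,-0.002],[-0.0007,-0.0011,0.0001] deg 0
[[0.217,0.002,0.002],[-0.0007,-0.0011,0.0001] deg 0
[[0.245,0.002,0.002],[-0.0007,-0.0011,0.0001] deg 0
```

Lever is at 2.31 rad with the claw leaning out 0.21. Now I push the claw in.

step_arm:
  plan:
    - [[0.06,0,-0.002],[0,0,0],1]
    - [[0.11,0,-0.002],[0,0,0],1]
    - [[0.14,0,0],[0,0,0],1]
    - [[0.165,0,0],[0,0,0],1]
    - [[0.19,0,0.002],[0,0,0],1]
    - [[0.205,0,0.002],[0,0,0],1]
    - [[0.217,0,0.002],[0,0,0],1]
    - [[0.217,0,0.002],[0,0,0],1]

```text
t: 32.55
eef_pos: [0.6271, -0.1645, 0.147]
eef_rot: [-2.984, -0.012, -0.958]
ft_force: [0.5, -1.5, 0.1]
gripper_width: 0.0004
```

```bash
python3 lev.py
```

```text
q 2.33 lean -0.36 claw -1.97
scene lever_grip [-2.2 -0.1] 0.89
scene claw_hook [-2.5 -3.6] 0.61
scene claw_tab [-1.7  0.3] 0.59
side lever_grip [-0.5  2.9] 0.91
side claw_hook [-0.7  0.7] 0.69
side claw_tab [-4.  -2.1] 0.56
[ 0.627  -0.1645  0.1471] [0.1 0.6 0.6] 0.0004589783123177319 33.15
```

The claw has fallen in (lean −0.36) over the lip. Now I pinch the lever again and bring it down.

```bash
python3 - <<'E'
from tabarc import *
rows([([.57,-.164,.150],35)]+arc([2.33],[35],-.02)+arc([2.33],[35],.032),.01)
z=tool(35,.01);G=W(pose,geo(2.33,0)['lever_grip'])[0]+.032*z[:,2];print('arc')
qs=np.linspace(2.2,1.0,13);rows(arc(qs,np.linspace(35,45,13),.032),.01,(G,Ro.from_matrix(z)))
E
```

```text
[[-0.228,0.002,0.012],[-0.0007,0.0017,0.0001] deg 1
[[-0.157,0.004,-0.051],[-0.0007,0.0017,0.0001] deg 1
[[-0.038,0.005,-0.221],[-0.0007,0.0017,0.0001] deg 1
arc
[[-0.016,-0.000,-0.019],[0.0000,0.0000,0.0000] deg 0
[[-0.025,-0.000,-0.034],[0.0000,-0.0023,0.0000] deg 1
[[-0.032,-0.000,-0.050],[0.0000,-0.0046,-0.0000] deg 2
[[-0.038,-0.000,-0.067],[0.0001,-0.0069,0.0000] deg 2
[[-0.042,-0.000,-0.084],[0.0001,-0.0093,-0.0000] deg 3
[[-0.044,-0.000,-0.102],[0.0001,-0.0116,0.0000] deg 4
[[-0.044,-0.000,-0.120],[0.0001,-0.0139,0.0000] deg 5
[[-0.042,-0.000,-0.138],[0.0002,-0.0162,0.0000] deg 6
[[-0.038,-0.000,-0.156],[0.0002,-0.0185,-0.0000] deg 7
[[-0.033,-0.000,-0.173],[0.0002,-0.0208,-0.0000] deg 7
[[-0.025,-0.000,-0.190],[0.0002,-0.0231,0.0000] deg 8
[[-0.016,-0.000,-0.206],[0.0003,-0.0255,-0.0000] deg 9
[[-0.005,-0.000,-0.222],[0.0003,-0.0278,0.0000] deg 10
```

step_arm:
  plan:
    - [[-0.12,0,0.012],[0,0.001,0],1]
    - [[-0.22,0,0.012],[0,0.0017,0],0.5]
    - [[-0.22,0,0.012],[0,0.0017,0],0.5]
    - [[-0.157,0,-0.051],[0,0.0017,0],0.5]
    - [[-0.12,0,-0.11],[0,0.0017,0],0.5]
    - [[-0.08,0,-0.165],[0,0.0017,0],0.5]
    - [[-0.038,0,-0.221],[0,0.0017,0],0.5]
    - [[-0.038,0,-0.221],[0,0.0017,0],0.5]
    - [[-0.038,0,-0.221],[0,0.0017,0],1]
    - [[-0.038,0,-0.221],[0,0.0017,0],1]
    - [[-0.038,0,-0.221],[0,0.0017,0],1]
    - [[-0.038,0,-0.221],[0,0.0017,0],1]
  force: 20

```text
t: 34.65
eef_pos: [0.6175, -0.1644, 0.0923]
eef_rot: [-2.989, -0.012, -0.943]
ft_force: [-4.9, 2.1, 5.4]
gripper_width: 0.0281
```

step_arm:
  plan:
    - [[-0.016,0,-0.019],[0,0,0],1]
    - [[-0.025,0,-0.034],[0,-0.0023,0],1]
    - [[-0.032,0,-0.05],[0,-0.0046,0],1]
    - [[-0.038,0,-0.067],[0,-0.0069,0],1]
    - [[-0.042,0,-0.084],[0,-0.0093,0],1]
    - [[-0.044,0,-0.102],[0,-0.0116,0],1]
    - [[-0.044,0,-0.12],[0,-0.0139,0],1]
    - [[-0.042,0,-0.138],[0,-0.0162,0],1]
    - [[-0.038,0,-0.156],[0,-0.0185,0],1]
    - [[-0.033,0,-0.173],[0,-0.0208,0],1]

```text
t: 35.9
eef_pos: [0.6087, -0.1647, 0.0483]
eef_rot: [-2.923, -0.012, -1.135]
ft_force: [-5.2, 1.0, 3.4]
gripper_width: 0.028
```

```bash
cat >> lev.py <<'E'
    g=geo
E
python3 lev.py
```

```text
q 1.42 lean -0.43 claw -0.99
scene lever_grip [-2.3  3.2] 0.83
scene claw_hook [ 1.9 -3.3] 0.94
scene claw_tab [-1.8 -2.7] 0.76
side lever_grip [-1.9  1.3] 0.78
side claw_hook [ 0.4 -1.5] 0.48
side claw_tab [-0.3 -0.6] 0.55
wrist lever_grip [-5.  -1.7] 0.6
wrist claw_hook [-2.6  2.1] 0.96
wrist claw_tab [ 0.2 -0.9] 0.65
[ 0.6086 -0.1646  0.0483] [-5.8 -1.3 -1.1] 0.02741451359113148 36.5
```

At 1.42 rad the hook sits on the keeper, within about 1 mm in the model. I continue down with the pinch.

step_arm:
  plan:
    - [[0.005,0,-0.016],[0,0,0],1]
    - [[0.014,0,-0.033],[0,0,0],1]
    - [[0.024,0,-0.051],[0,0,0],1]
    - [[0.035,0,-0.068],[0,0,0],1]
    - [[0.047,0,-0.082],[0,0,0],1]
    - [[0.061,0,-0.095],[0,0,0],1]
    - [[0.077,0,-0.107],[0,0,0],1]
    - [[0.093,0,-0.117],[0,0,0],1]
  force: 25

```text
t: 37.5
eef_pos: [0.6313, -0.1641, 0.0186]
eef_rot: [-2.923, -0.013, -1.131]
ft_force: [-9.6, 0.9, 1.0]
gripper_width: 0.0277
```

```bash
python3 lev.py
```

```text
q 0.78 lean -0.31 claw -0.47
scene lever_grip [-0.8  2.4] 0.85
scene claw_hook [-0.4 -2.4] 0.7
scene claw_tab [ 0.4 -3. ] 0.52
side lever_grip [-2.2  2.7] 0.98
side claw_hook [-1.   0.2] 0.71
side claw_tab [-2.4  0.2] 0.78
wrist lever_grip [-2.1 -0.1] 0.59
wrist claw_hook [-0.8 -0.3] 0.97
wrist claw_tab [-2.4 -0.3] 0.88
[ 0.6315 -0.1642  0.0186] [-6.7  1.  -1.3] 0.027395521637697207 38.1
```

Lever is at 0.78 rad and still hooked. I release, back off, shut the fingers and push it home with their ends.

step_arm:
  plan:
    - [[0,0,0],[0,0,0],0.5]
    - [[0,0,0],[0,0,0],0.5]
    - [[0,0,0],[0,0,0],0.5]
    - [[-0.08,0,0.08],[0,0,0],0.5]
    - [[-0.165,0,0.165],[0,0,0],1]
    - [[-0.165,0,0.165],[0,0,0],1]
    - [[-0.165,0,0.165],[0,0,0],1]
    - [[-0.165,0,0.165],[0,0,0],1]
    - [[-0.165,0,0.165],[0,0,0],1]

```text
t: 39.22
eef_pos: [0.5915, -0.1644, 0.06]
eef_rot: [-2.922, -0.013, -1.135]
ft_force: [-0.9, 0.1, -0.7]
gripper_width: 0.0036
```

```bash
python3 lev.py;python3 - <<'E'
from tabarc import *
rows([([.605,-.164,.046],45),([.617,-.164,.034],45),([.6265,-.164,.0267],45),([.638,-.164,.022],45),([.644,-.164,.022],45)],.01)
E
```

```text
q 1.20 lean -0.46 claw -0.74
scene lever_grip [-2.4  1.6] 0.88
scene claw_hook [ 1.  -2.8] 0.68
scene claw_tab [ 1.1 -1.6] 0.78
side lever_grip [-0.7  1.6] 0.57
side claw_hook [ 1.8 -2.1] 0.48
side claw_tab [-1.2  2.3] 0.51
wrist lever_grip [-1.4 -4.6] 0.63
wrist claw_hook [-0.6 -0.1] 0.7
wrist claw_tab [ 1.8 -3.5] 0.82
[ 0.5913 -0.1645  0.0606] [0.7 0.2 0.1] 0.00032124415542202165 39.825
[[0.055,0.002,-0.058],[-0.0005,-0.0070,-0.0000] deg 3
[[0.103,0.002,-0.106],[-0.0005,-0.0070,-0.0000] deg 3
[[0.141,0.002,-0.136],[-0.0005,-0.0070,-0.0000] deg 3
[[0.187,0.002,-0.154],[-0.0005,-0.0070,-0.0000] deg 3
[[0.211,0.002,-0.154],[-0.0005,-0.0070,-0.0000] deg 3
```

step_arm:
  plan:
    - [[0.041,0,-0.003],[0,-0.007,0],1]
    - [[0.043,0,-0.015],[0,-0.007,0],1]
    - [[0.055,0,-0.042],[0,-0.007,0],1]
    - [[0.075,0,-0.074],[0,-0.007,0],1]
    - [[0.095,0,-0.098],[0,-0.007,0],1]
    - [[0.111,0,-0.113],[0,-0.007,0],1]
    - [[0.13,0,-0.126],[0,-0.007,0],1]
    - [[0.15,0,-0.139],[0,-0.007,0],1]
    - [[0.172,0,-0.148],[0,-0.007,0],1]
    - [[0.195,0,-0.154],[0,-0.007,0],1]

```text
t: 41.08
eef_pos: [0.6409, -0.1647, 0.0223]
eef_rot: [-2.896, -0.013, -1.201]
ft_force: [-0.8, 0.3, 0.6]
gripper_width: 0.0005
```

```bash
python3 lev.py
```

```text
q 0.01 lean -0.16 claw 0.15
scene lever_grip [ 0.6 -0.3] 0.7
scene claw_hook [ -3.9 -23.4] 0.73
scene claw_tab [-0.3 -2.8] 0.8
side lever_grip [ 0.1 -2.6] 0.7
side claw_hook [0.4 2.5] 0.6
side claw_tab [-2.6  2.5] 0.62
wrist claw_hook [-3.7 -0.2] 0.56
wrist claw_tab [-2.1  0.3] 0.79
[ 0.64   -0.1646  0.0221] [ 0.8  0.1 -0.1] 0.0008151997663343536 41.675
```

The lever reads about 0 with no contact force. I push a little more to be sure, retreat, and verify.

step_arm:
  plan:
    - [[0.012,0,0],[0,0,0],1]
    - [[0.018,0,0],[0,0,0],1]
    - [[-0.1,0,0.06],[0,0,0],1]
    - [[-0.25,0,0.2],[0,0,0],1]
    - [[-0.4,0,0.4],[0,0,0],1]
    - [[-0.4,0,0.4],[0,0,0],1]
    - [[-0.4,0,0.4],[0,0,0],1]

```text
t: 42.55
eef_pos: [0.5406, -0.1649, 0.1223]
eef_rot: [-2.896, -0.013, -1.202]
ft_force: [-0.0, 0.6, 0.3]
gripper_width: 0.0003
```

```bash
python3 lev.py; python3 - <<'E'
from lev import *
P=[eyes.camera(c) for c in('scene','side','wrist')]
for n in('keeper','claw_hook','glue_pot_mid','spool_mid'):
    r=[]
    for p in P:
        L=eyes.spot_point(p,n)
        if L and (n!='spool_mid' or p is not P[2]): r.append(ray(p,L[0]['pixel']))
    if len(r)>1: print(n,[np.round(v,4) for v in tri(r)])
f=lambda i,s:cv2.resize(i,(s,s),interpolation=cv2.INTER_CUBIC)
cv2.imwrite('pics/z.png',np.hstack([f(P[1]['image'][170:340,200:370],400),f(P[0]['image'][150:350,220:420],400)])[:,:,::-1])
E
```

```text
q 0.02 lean -0.16 claw 0.14
scene lever_grip [0.1 0.5] 0.6
scene claw_hook [-0.2 -1.8] 0.85
scene claw_tab [-0.2 -1.1] 0.56
side lever_grip [-1.2  1. ] 0.6
side claw_hook [-3.6  1.2] 0.73
side claw_tab [0.4 0.5] 0.45
wrist lever_grip [-1.3 -1.1] 0.68
wrist claw_hook [-2.8  2. ] 0.83
wrist claw_tab [-0.6 -0.5] 0.61
[ 0.54   -0.1645  0.1219] [-0.1 -0.5  0.3] 0.0006894051991040994 43.15
keeper [array([ 0.6446, -0.1621,  0.1249]), array([4.4, 2. , 3.1])]
claw_hook [array([ 0.6465, -0.1637,  0.1285]), array([1.4, 1.1, 1.2])]
glue_pot_mid [array([ 0.5787, -0.0167,  0.0391]), array([0.3, 0.3])]
spool_mid [array([ 0.5173, -0.2443,  0.0608]), array([34.6, 34.6])]
```

View pics/z.png

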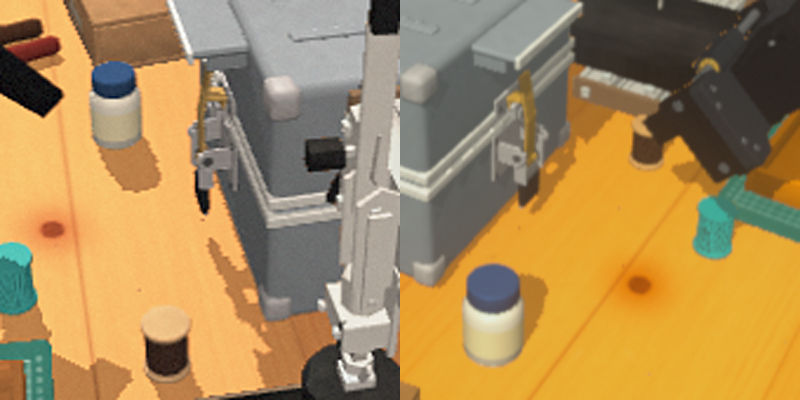

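The picture shows the lever hanging down at side crop (205,195) with the brass claw upright over the keeper at (212,90). The pot at (118,105) and the spool at (165,345) are standing. The last spool triangulation mixed the brown spool with the turquoise look-alike, which explains its 35 mm misfit. Nothing touches the robot, so I hand in.

```bash
python3 -c "
from h import *
print(manip.finish_job())"
```

```text
the job is handed in; nothing more can be done
None
```

The case is latched: the lever lies home, the claw is hooked behind the keeper's lip and the lid is drawn down. I handed the job in at about 43 s of the 61 s allowed; no verdict was reported.

**How it went**
- **First grasps:** They missed because the real fingertips end about 21 mm behind the reported TCP. I found this by projecting the TCP into the pictures and corrected for it.
- **Raising the lever:** I pulled the claw by its tab to about 1.9 rad, where the tab slipped out of the fingers twice. Pinching the lever itself took it on to 2.3 rad.
- **Hooking:** I pushed the claw in and it fell over the lip. With the lever brought down to 1.42 rad, the fitted model put the hook within about 1 mm of the keeper.
- **Closing:** I brought the lever down by pinching to 0.78 rad. It sprang back to 1.2 rad on release, still hooked. I then pushed it over centre with the shut fingertips.

**Last checks**
- **Lever:** 0.02 rad after the arm had backed off, so it stays closed.
- **Keeper and hook:** keeper at about 125 mm high, measured with up to 4 mm misfit (130 mm is nominal), and hook at about 128.5 mm. They are about 4 mm apart, inside the 6 mm limit.
- **Glue pot:** upright. It measured about 9 mm from its first position, which may be partly measurement error; I saw no contact.
- **Spool:** upright in the picture and apparently unmoved. Its last position measurement failed (35 mm misfit), most likely because it mixed in the turquoise look-alike, so its position is judged by eye only.
- **Robot:** touching nothing, wrist force about 0 N.

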